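Work a freshly cleaned fader through its travel

TASK

The red fader has just had contact cleaner sprayed into its slot: with the tips of the closed fingers, gently push its cap all the way up to the stop at the green-light end, then all the way back down to the other stop, and finally set the white line of the cap on the thick zero mark of the scale and take the hand away. Only push the cap, never pinch it or lift anything; the module lies loose in the tray and must not be shoved out of place. Leave the blue and grey faders and everything else as they are.

Things in the scene. Friction and masses are not known exactly. Their poses are not given: they have to be found in the camera images.
- module_red: fader module with the red cap, loose, 200 x 48 x 36 mm, about 0.7 kg: dark face plate on a narrower steel box. Origin at the centre of its underside; z up; +x runs along the slot to the end with the small green light and the plug (the 'up' end, away from the robot), -x to the end with the flat grey key. The face plate's top is 36 mm above the origin; the 82 mm slot is centred on the plate
- cap_red (a point): top centre of the red fader cap, 17 mm above the face plate. The cap is a block 24 mm long along the slot, 12 mm wide, standing from 2 mm to 17 mm above the plate, with a thin white line across its middle; it moves only along the slot
- fader_red (a joint): position of the red cap along its slot, m: 0 at the bottom stop (-x), 0.060 at the top stop (+x); slides with about 1 N of friction, stays where it is left. At the stops the cap's middle is 30 mm either side of the module's centre
- module_blue: fader module with the blue cap, loose, 200 x 48 x 36 mm, about 0.7 kg: dark face plate on a narrower steel box. Origin at the centre of its underside; z up; +x runs along the slot to the end with the small green light and the plug (the 'up' end, away from the robot), -x to the end with the flat grey key. The face plate's top is 36 mm above the origin; the 82 mm slot is centred on the plate
- cap_blue (a point): top centre of the blue fader cap, 17 mm above the face plate. The cap is a block 24 mm long along the slot, 12 mm wide, standing from 2 mm to 17 mm above the plate, with a thin white line across its middle; it moves only along the slot
- fader_blue (a joint): position of the blue cap along its slot, m: 0 at the bottom stop (-x), 0.060 at the top stop (+x); slides with about 1 N of friction, stays where it is left. At the stops the cap's middle is 30 mm either side of the module's centre
- module_grey: fader module with the grey cap, loose, 200 x 48 x 36 mm, about 0.7 kg: dark face plate on a narrower steel box. Origin at the centre of its underside; z up; +x runs along the slot to the end with the small green light and the plug (the 'up' end, away from the robot), -x to the end with the flat grey key. The face plate's top is 36 mm above the origin; the 82 mm slot is centred on the plate
- cap_grey (a point): top centre of the grey fader cap, 17 mm above the face plate. The cap is a block 24 mm long along the slot, 12 mm wide, standing from 2 mm to 17 mm above the plate, with a thin white line across its middle; it moves only along the slot
- fader_grey (a joint): position of the grey cap along its slot, m: 0 at the bottom stop (-x), 0.060 at the top stop (+x); slides with about 1 N of friction, stays where it is left. At the stops the cap's middle is 30 mm either side of the module's centre
- zero_red (a point): point on the red module's face plate, in the middle of the slot, level with the zero mark: the one thick, long white mark of the printed scale on both sides of the slot. 15 mm from the module's centre towards the green light; the red fader reads 0.045 there
- tray: fixed black service tray 228 x 256 mm, floor 6 mm thick, rim 16 mm high, on which the three modules lie side by side along y, 78 mm apart, slots along x. Origin at the centre of its underside
- contact_spray: loose aerosol can, 43 mm across, 124 mm high, pale with a red nozzle; origin under its centre
- screwdriver: loose screwdriver with an amber handle, 150 mm long (y), 22 mm high, lying beside the tray; origin under its centre
- cap_jar: loose small jar, 34 mm across, 52 mm high; origin under its centre
Mind the look-alikes: they are no part of the job. Leave any purple look-alike of the module_red alone.

How it is judged:
By the outcome, as a careful person would: the job done as asked, in the order asked, and still so for the second after the job is handed in, with the robot touching nothing.
It also fails if it takes over 56 s, if anything falls off the work surface, if the arm or the gripper's body presses on something with over 40 N, if the wrist force passes 120 N, or if a joint passes its speed limit or range.

ROBOT

A 6-joint arm with a two-finger parallel gripper is mounted at the origin on a cart in front of the work surface, level with it; the furniture and walls round the work are solid. World frame = base frame: x ahead of the robot, y to its left, z up, the work surface at z = 0. Lengths are in m, angles in degrees, forces in N, time in s.
With the tool pointing down it reaches from about 0.35 to 0.875 m from the base axis. Payload 4.2 kg.
Tool frame: the origin (TCP) lies midway between the tips of the shut fingers; the grasp point (between the pads) lies 19 mm behind it; z points along the fingers, y is the line along which they close (so a half turn about z gives the same grasp; the last joint's range is limited). The gripper opens to 87 mm and grips with 3 to 60 N. Pads are 19 mm wide; open, the fingers measure 117 mm over their backs; the gripper's body (75 mm by 190 mm) begins 51 mm behind the grasp point.
Start: joints at [87.124, 22.042, 0.453, 0, -68.411, -14.817], TCP at [0.19, 0.595, 0.223] pointing down, gripper open.
Joint ranges: [-179.83, 179.83], [-69.29, 118.12], [-61.27, 80.66], [-181.25, 117.63], [-171.15, -9.14], [-177.46, 177.46]. Speed limits (degrees/s): [159.86, 159.86, 180, 180, 180, 180].

INTERFACE

Orientations are given as a 3x3 rotation matrix whose columns are the frame's x, y, z axes.
In Python, from station import sensors, eyes, workorder gives the robot as it stands.
- The arm moves only by the tool drive_effector, called after "Call:" as name(argument=value, ...), one argument or row to a line, values as JSON. Schema: {"type":"object","properties":{"steps":{"type":"object","properties":{"increments":{"type":"array","items":{"type":"array","items":{"type":"number"},"minItems":7,"maxItems":7},"minItems":1,"maxItems":8}},"additionalProperties":false,"required":["increments"]},"only":{"type":"string"},"quiet":{"type":"boolean"},"lines":{"type":"string"}},"required":["steps"],"additionalProperties":false}. steps is an object whose key "increments" holds a list of rows, 1 to 8 of them, each of 7 numbers: the opening from 0.0 (shut) to 1.0 (fully open), then dx, dy, dz in m, then a rotation vector rx, ry, rz in degrees; each row is the pose to reach, as a shift and turn from the pose commanded when the call began, along the tool's axes at that moment; what a row does not reach only later rows make up. A row lasts 1/10 s, in which the tool goes at most 0.05 m and 8.59 degrees, less where a joint would pass 70% of its speed; a pose out of reach is approached as far as the arm can. The fingers move at their own pace and stop on an object; the grip force is fixed at half the most. Time passes only in rows, so rows that do not move let the fingers close. The tool returns the time, the measured TCP pose, the force, the opening and the grip force at its end. only (a regular expression) keeps the lines of the reply that match it, lines (a string "A,B") keeps lines A to B, and quiet returns only ok. Input that does not fit is refused with a message, and nothing moves.
- sensors.sense(): the state, without advancing time (a new reading comes with each control period).
- eyes.capture(name): name is "scene" or "top" or "wrist"; returns a dict with "pixels" (400x640x3 uint8, red, green, blue), "z_map" (400x640 float32, m along the optical axis (not along the pixel's ray), 0 where there is no reading), "K" (3x3 intrinsics, pixels), "world_from_camera" (4x4, takes a point from camera to world coordinates). Camera axes: x right, y up, looking along -z (the intrinsics and any distortion apply to the point x, -y, -z); pixel columns grow to the right and rows downward; lengths in m; the calibration is good to about 2 mm. A picture is of the moment at which its call begins.
- workorder.finish_job(): hands the job in; it is judged then, once.
The state is a dict: "time_s": time; "joints": joint angles; "joint_velocities": joint speeds; "effort": joint torques, N m; "tcp_pos": TCP position; "ee_rot": TCP orientation; "wrist_force": force on the tool from outside, world axes, zero at the start; "moment": the same for the moment, N m; "gripper_width": opening from 0.0 (shut) to 1.0 (fully open); "gripper_force": force on a finger pad.
Only numpy, scipy, OpenCV 4.12 (cv2) and the standard library are available. Lean on these libraries where they do the work, as an engineer would, in place of code of your own. Each camera call takes 0.05 s, during which the arm holds its last target. There are 200 camera calls.

## Working session

There is one attempt and no reset: what is moved stays moved. The work goes in short steps, Python scripts to look and compute and a tool call to move; the robot and the scene stay as the last step left them, time stands still between calls to the robot, and variables do not carry over. Pictures are saved under pics/ and viewed, at most 10 in all, crops included, and the job is handed in when it is done.

```bash
mkdir -p pics; ls; python3 - <<'E'
from station import sensors, eyes
import cv2, numpy as np
s=sensors.sense(); print(s['tcp_pos'],np.round(s['ee_rot'],3),s['gripper_width'],s['time_s'])
for n in ("top","scene"):
    c=eyes.capture(n); cv2.imwrite(f"pics/{n}1.png",c["pixels"][:,:,::-1]); np.savez(f"{n}1.npz",**c); print(c["K"],c["world_from_camera"])
E
```

```text
pics
[0.18971981 0.59486788 0.22145148] [[ 0.953 -0.304 -0.001]
 [-0.304 -0.953 -0.002]
 [ 0.     0.002 -1.   ]] 1.00284608253213 0.0
[[439.87773824   0.         327.33911506]
 [  0.         439.87773824 199.58336661]
 [  0.           0.           1.        ]] [[ 0.00148362  0.97565559 -0.21930336  0.35953756]
 [-0.99999132  0.00230125  0.0034729  -0.14753183]
 [ 0.00389302  0.2192963   0.97565054  0.91671737]
 [ 0.          0.          0.          1.        ]]
[[443.71635125   0.         318.28018314]
 [  0.         443.71635125 196.20111073]
 [  0.           0.           1.        ]] [[ 0.87400828  0.2936286  -0.38715858  0.21803167]
 [-0.48582595  0.51314897 -0.70756715 -0.76884292]
 [-0.00909192  0.80651124  0.59114885  0.59075426]
 [ 0.          0.          0.          1.        ]]
```

View pics/top1.png

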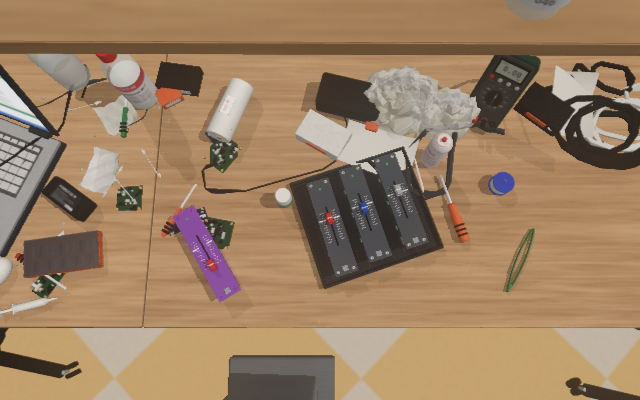

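View pics/scene1.png

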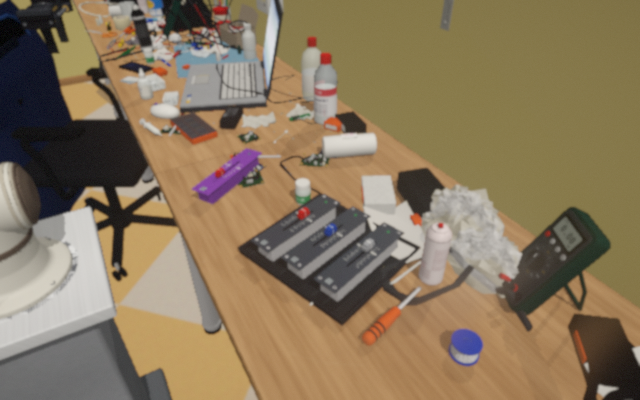

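The top view shows the red module at about (330,225) with its cap at (330,217). The blue and grey modules are to its right, and the purple look-alike is at (208,253).

```bash
cat > h.py <<'E'
import numpy as np, cv2
from station import sensors, eyes
def world(c,u,v,z=None):
    """pixel -> world, by depth or on plane z"""
    K,T=c["K"],c["world_from_camera"]
    d=np.array([(u-K[0,2])/K[0,0],-(v-K[1,2])/K[1,1],-1.])
    r=T[:3,:3]@d
    s=c["z_map"][int(round(v)),int(round(u))] if z is None else (z-T[2,3])/r[2]
    return T[:3,3]+s*r
def pix(c,p):
    K,T=c["K"],c["world_from_camera"]
    q=T[:3,:3].T@(np.asarray(p)-T[:3,3]); return K[0,2]+K[0,0]*q[0]/-q[2], K[1,2]-K[1,1]*q[1]/-q[2]
def red_blob(c,box):
    x0,y0,x1,y1=box
    hsv=cv2.cvtColor(c["pixels"],cv2.COLOR_RGB2HSV)[y0:y1,x0:x1].astype(int)
    m=((hsv[...,0]<8)|(hsv[...,0]>172))&(hsv[...,1]>140)&(hsv[...,2]>90)
    v,u=np.nonzero(m); return u+x0,v+y0
def rectify(c,centre,yaw,z,half=(.13,.08),s=2000):
    """ortho view of plane z: module +x up, +y left"""
    ax=np.array([np.cos(yaw),np.sin(yaw),0]); ay=np.array([-ax[1],ax[0],0]); o=np.array([*centre,z])
    w=[(a,b) for a in(half[0],-half[0]) for b in(half[1],-half[1])]
    src=np.float32([pix(c,o+a*ax+b*ay) for a,b in w])
    dst=np.float32([((half[1]-b)*s,(half[0]-a)*s) for a,b in w])
    return cv2.warpPerspective(c["pixels"],cv2.getPerspectiveTransform(src,dst),(int(2*half[1]*s),int(2*half[0]*s)),flags=cv2.INTER_CUBIC)
E
python3 - <<'E'
from h import *
c=dict(np.load("top1.npz"))
u,v=red_blob(c,(310,195,350,240)); z=np.array([world(c,a,b)[2] for a,b in zip(u,v)])
print("red",len(u),u.mean(),v.mean(),np.median(z), world(c,u.mean(),v.mean(),.059))
for p in[(320,190),(345,265),(340,250),(305,182),(330,170)]: print(p,world(c,*p))
# plate mask by height
V,U=np.mgrid[165:290,285:365]
P=np.array([world(c,a,b) for a,b in zip(U.ravel(),V.ravel())])
k=(abs(P[:,2]-.042)<.008)
m=k.reshape(V.shape).astype(np.uint8)
n,l,st,ce=cv2.connectedComponentsWithStats(m)
for i in range(1,n):
    if st[i,4]>300:
        q=P[(l==i).ravel()]; print(st[i],np.median(q[:,2]),cv2.minAreaRect(np.float32(q[:,:2]*1000)))
cv2.imwrite("pics/crop.png",cv2.resize(c["pixels"][140:295,280:450,::-1],None,fx=4,fy=3.8,interpolation=cv2.INTER_CUBIC)[:590])
E
```

```text
red 66 329.24242424242425 218.1969696969697 0.057791543156916314 [ 0.51457123 -0.1544091   0.059     ]
(320, 190) [ 0.57654529 -0.13556742  0.04074795]
(345, 265) [ 0.42409927 -0.18575041  0.04036064]
(340, 250) [ 0.45353081 -0.17595953  0.0419455 ]
(305, 182) [ 0.60342324 -0.10276124  0.0033488 ]
(330, 170) [ 0.627375   -0.15633717  0.0134765 ]
[  54    0   26   83 1077] 0.041522410972417045 ((546.8218383789062, -220.50369262695312), (168.2382049560547, 47.75983428955078), 17.68111228942871)
[  21   12   53  101 2269] 0.04170834677002366 ((502.7838439941406, -159.26937866210938), (200.02882385253906, 48.07342529296875), 17.639944076538086)
```

View pics/crop.png

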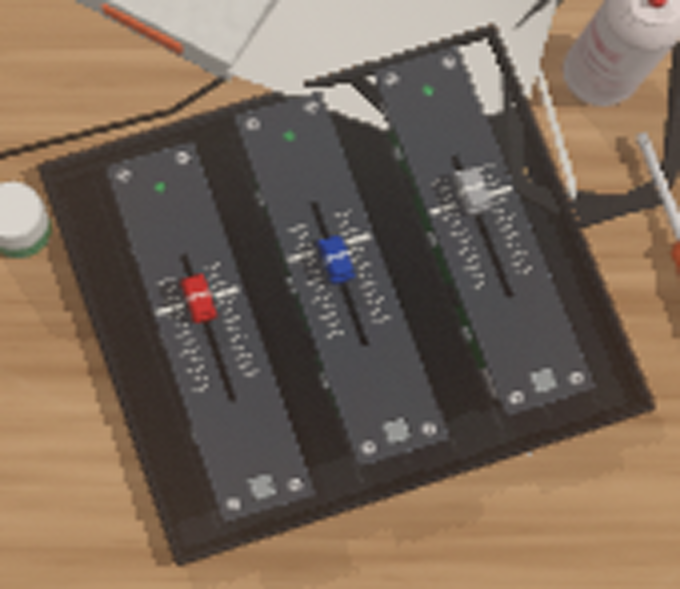

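The crop shows the red cap at (199,298), nearly on the zero mark. The green light is at (160,187) and the grey key at (262,487). The plate measures 200.0 x 48.1 mm at z 0.042, centred at (0.5028, -0.1593) with yaw 17.64°, which matches the given sizes.

```bash
cat >> h.py <<'E'
C=np.array([.5028,-.1593]); YAW=np.radians(17.64)
AX=np.array([np.cos(YAW),np.sin(YAW),0]); AY=np.array([-AX[1],AX[0],0])
def status():
    s=sensors.sense(); p=np.array(s["tcp_pos"]); d=p-[*C,0]
    f=np.array(s["wrist_force"])
    print("t %.2f along %.4f lat %.4f z %.4f | F along %.2f lat %.2f z %.2f | w %.2f"%(s["time_s"],d@AX,d@AY,p[2],f@AX,f@AY,f[2],s["gripper_width"]))
    return s
def go(a,l,z):
    s=status(); R=np.array(s["ee_rot"]); p=np.array([*C,0])+a*AX+l*AY; p[2]=z
    print("tool delta",np.round(R.T@(p-s["tcp_pos"]),4))
    Rt=np.column_stack([AX,-AY,[0,0,-1]])
    from scipy.spatial.transform import Rotation as Q
    print("rotvec",np.round(Q.from_matrix(R.T@Rt).as_rotvec(degrees=True),2))
E
python3 - <<'E'
from h import *
s=status(); R=np.array(s["ee_rot"])
print(R.T@(np.array([.42,.28,.22])-s["tcp_pos"]))
E
```

```text
t 0.10 along -0.0697 lat 0.8136 z 0.2216 | F along 0.20 lat -0.08 z -0.47 | w 1.00
[0.31508157 0.22999398 0.00205396]
```

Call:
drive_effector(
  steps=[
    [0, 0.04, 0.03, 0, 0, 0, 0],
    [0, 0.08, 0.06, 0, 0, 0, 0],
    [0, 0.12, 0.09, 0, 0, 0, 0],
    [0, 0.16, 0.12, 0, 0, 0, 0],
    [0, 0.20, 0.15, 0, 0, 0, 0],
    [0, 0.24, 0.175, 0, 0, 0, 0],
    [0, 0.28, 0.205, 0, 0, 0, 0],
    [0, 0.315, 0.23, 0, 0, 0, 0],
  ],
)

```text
refused: steps: the value is not of type 'object' (schema: type "object"). Nothing was moved.
```

The call was refused and nothing moved: it wants an object with the rows under "increments". Same move again in that form.

Call:
drive_effector(
  steps={"increments": [[0, 0.04, 0.03, 0, 0, 0, 0], [0, 0.08, 0.06, 0, 0, 0, 0], [0, 0.12, 0.09, 0, 0, 0, 0], [0, 0.16, 0.12, 0, 0, 0, 0], [0, 0.20, 0.15, 0, 0, 0, 0], [0, 0.24, 0.175, 0, 0, 0, 0], [0, 0.28, 0.205, 0, 0, 0, 0], [0, 0.315, 0.23, 0, 0, 0, 0]]},
)

```text
time_s: 0.9
tcp_pos: [0.4208, 0.2783, 0.2224]
ee_rot: [[0.953, -0.304, -0.0], [-0.304, -0.953, -0.0], [-0.0, 0.0, -1.0]]
wrist_force: [0.9, 2.2, -0.2]
gripper_width: 0.358
gripper_force: 0.0
```

```bash
python3 -c "
from h import *
go(-.035,0,.15)"
```

```text
t 0.90 along 0.0544 lat 0.4419 z 0.2224 | F along 1.53 lat 1.79 z -0.18 | w 0.36
tool delta [0.1828 0.4121 0.0725]
rotvec [ 2.000e-02  3.000e-02 -3.536e+01]
```

Call:
drive_effector(
  steps={"increments": [[0, 0.02, 0.045, 0, 0, 0, -5], [0, 0.04, 0.09, 0, 0, 0, -10], [0, 0.06, 0.135, 0, 0, 0, -15], [0, 0.08, 0.18, 0, 0, 0, -20], [0, 0.10, 0.225, 0, 0, 0, -25], [0, 0.12, 0.27, 0, 0, 0, -30], [0, 0.14, 0.315, 0, 0, 0, -35.4], [0, 0.16, 0.36, 0, 0, 0, -35.4]]},
)

```text
time_s: 1.7
tcp_pos: [0.4627, -0.113, 0.2225]
ee_rot: [[0.952, 0.306, 0.0], [0.306, -0.952, 0.0], [0.0, -0.0, -1.0]]
wrist_force: [1.0, 1.3, -0.2]
gripper_width: 0.004
gripper_force: 0.0
```

Call:
drive_effector(
  steps={"increments": [[0, 0, 0, 0, 0, 0, 0], [0, 0, 0, 0, 0, 0, 0]]},
  quiet=true,
)

```text
ok
```

```bash
python3 -c "
from h import *
go(-.035,0,.09)"
```

```text
t 1.90 along -0.0240 lat 0.0571 z 0.2220 | F along 0.10 lat -0.80 z 0.24 | w 0.00
tool delta [-0.0107  0.0572  0.1319]
rotvec [-0.04  0.07 -0.12]
```

Call:
drive_effector(
  steps={"increments": [[0, -0.005, 0.029, 0.02, 0, 0, 0], [0, -0.011, 0.057, 0.05, 0, 0, 0], [0, -0.011, 0.057, 0.09, 0, 0, 0], [0, -0.011, 0.057, 0.117, 0, 0, 0], [0, -0.011, 0.057, 0.132, 0, 0, 0], [0, -0.011, 0.057, 0.132, 0, 0, 0], [0, -0.011, 0.057, 0.132, 0, 0, 0]]},
)

```text
time_s: 2.6
tcp_pos: [0.4706, -0.1676, 0.091]
ee_rot: [[0.952, 0.306, 0.0], [0.306, -0.952, -0.0], [0.0, 0.0, -1.0]]
wrist_force: [-0.2, -0.8, -0.2]
gripper_width: 0.002
gripper_force: 0.0
```

```bash
python3 - <<'E'
from h import *
status()
c=eyes.capture("top"); np.savez("top2.npz",**c)
cv2.imwrite("pics/t2.png",cv2.resize(c["pixels"][150:290,270:430,::-1],None,fx=4,fy=4,interpolation=cv2.INTER_CUBIC))
c=eyes.capture("wrist"); np.savez("wrist2.npz",**c); cv2.imwrite("pics/w2.png",c["pixels"][:,:,::-1]); status()
E
```

```text
t 2.60 along -0.0332 lat 0.0019 z 0.0910 | F along -0.43 lat -0.75 z -0.19 | w 0.00
t 2.70 along -0.0328 lat 0.0013 z 0.0918 | F along -0.25 lat -0.00 z 1.19 | w 0.01
```

View pics/w2.png

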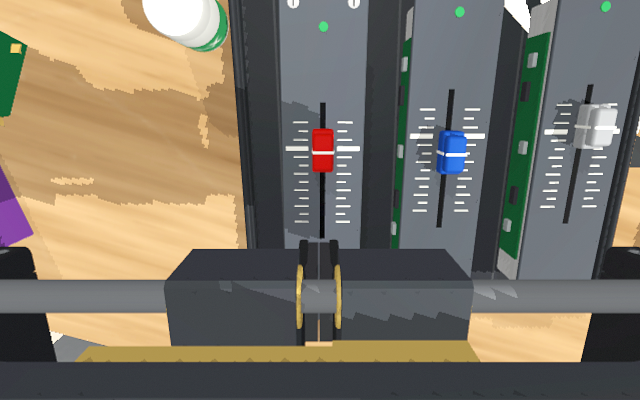

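View pics/t2.png

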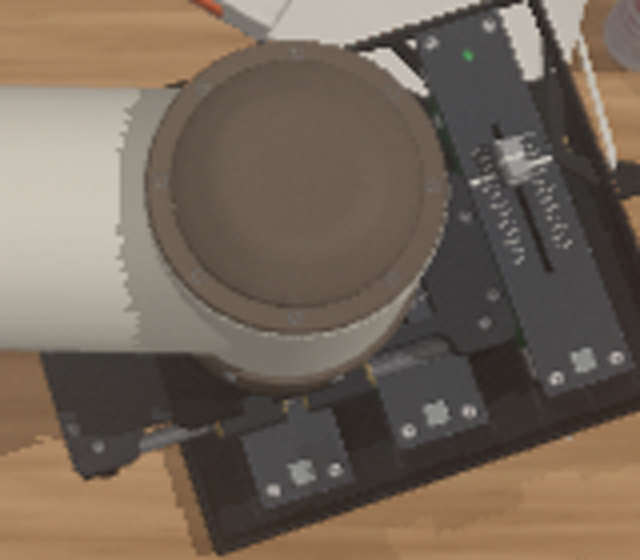

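The wrist view shows the red cap at (322,150), its white line at v≈152 and the thick zero mark at v≈149. The shut fingertips sit in line with the slot at u≈320. In the top view the arm hides the red cap, so I'll measure with the wrist camera.

```bash
cat >> h.py <<'E'
def al(p): d=np.asarray(p)-[*C,0]; return np.round([d@AX*1000,d@AY*1000,p[2]*1000],1)
def look(name=None):
    """wrist: red cap extent (along,lat mm at cap top), white line, zero mark, green light"""
    c=eyes.capture("wrist")
    if name: cv2.imwrite(name,c["pixels"][:,:,::-1])
    u,v=red_blob(c,(270,20,380,300)); P=np.array([world(c,a,b,.059) for a,b in zip(u,v)])
    Z=np.array([world(c,a,b)[2] for a,b in zip(u,v)])
    print("cap top z %.4f"%np.median(Z),"blob",al(P.mean(0)),"n",len(u),"u",u.min(),u.max(),"v",v.min(),v.max(),
          "far",al(world(c,u.mean(),v.min()-.5,.059)),"near",al(world(c,u.mean(),v.max()+.5,.059)))
    g=c["pixels"].astype(int).min(2); uc=int(round(u.mean()))
    col=g[v.min():v.max()+1,uc-6:uc+7].mean(1); w=np.clip(col-90,0,None); vl=(np.arange(len(col))*w).sum()/w.sum()+v.min()
    L=al(world(c,uc,vl,.059))
    hs=cv2.cvtColor(c["pixels"],cv2.COLOR_RGB2HSV); 
    gm=(hs[:80,280:370,0]>45)&(hs[:80,280:370,0]<80)&(hs[:80,280:370,1]>120); gv,gu=np.nonzero(gm)
    G=al(world(c,gu.mean()+280,gv.mean(),.042)) if len(gv)>4 else None
    # zero mark: project its expected spot, outer tips of the thick mark both sides
    m=[]
    for l in(.0155,-.0155):
        q=[*C,0]+.015*AX+l*AY; q[2]=.042; a,b=pix(c,q); a,b=int(round(a)),int(round(b))
        s=g[b-9:b+10,a-1:a+2].mean(1); k=np.clip(s-150,0,None)
        m.append(al(world(c,a,b-9+(np.arange(19)*k).sum()/k.sum(),.042))[:2] if k.sum() else None)
    print("line",L,"zero",m,"green",G); return c
E
python3 - <<'E'
from h import *
look(); status(); look("pics/w3.png"); status()
E
```

```text
cap top z 0.0596 blob [17.2 -0.4 59. ] n 832 u 312 332 v 128 172 far [29.2 -0.3 59. ] near [ 4.9 -0.5 59. ]
line [16.  -0.4 59. ] zero [array([15. , 15.3]), array([ 14.9, -15.4])] green [81.6 -0.5 42. ]
t 2.75 along -0.0329 lat 0.0012 z 0.0919 | F along 0.35 lat 0.80 z -0.58 | w 0.01
cap top z 0.0596 blob [17.3 -0.5 59. ] n 828 u 312 332 v 128 171 far [29.1 -0.4 59. ] near [ 5.3 -0.6 59. ]
line [15.9 -0.6 59. ] zero [array([15. , 15.8]), array([ 14.8, -15.5])] green [81.6 -0.5 42. ]
t 2.80 along -0.0331 lat 0.0011 z 0.0918 | F along -0.17 lat 1.47 z -0.04 | w 0.01
```

Call:
drive_effector(
  steps={"increments": [[0, 0.003, 0.001, 0.02, 0, 0, 0], [0, 0.005, 0.0015, 0.034, 0, 0, 0], [0, 0.008, 0.0015, 0.042, 0, 0, 0], [0, 0.013, 0.0015, 0.0425, 0, 0, 0], [0, 0.018, 0.0015, 0.0425, 0, 0, 0], [0, 0.021, 0.0015, 0.0425, 0, 0, 0], [0, 0.021, 0.0015, 0.0425, 0, 0, 0]]},
  lines="1,2",
)

```text
time_s: 3.5
tcp_pos: [0.4916, -0.1636, 0.0488]
```

```bash
python3 - <<'E'
from h import *
look("pics/w4.png"); status(); look(); status()
E
```

```text
cap top z 0.0595 blob [18.8 -0.5 59. ] n 1251 u 306 331 v 180 232 far [30.6 -0.5 59. ] near [ 6.2 -0.6 59. ]
line [15.7 -0.3 59. ] zero [array([14.8, 15.3]), array([ 14.9, -15.5])] green [81.4 -0.5 42. ]
t 3.55 along -0.0125 lat -0.0005 z 0.0486 | F along -0.78 lat -0.03 z -0.30 | w 0.00
cap top z 0.0595 blob [18.8 -0.5 59. ] n 1251 u 306 331 v 179 231 far [30.6 -0.4 59. ] near [ 6.3 -0.5 59. ]
line [15.7 -0.7 59. ] zero [array([14.9, 15.4]), array([ 15. , -15.4])] green [81.4 -0.5 42. ]
t 3.60 along -0.0129 lat -0.0005 z 0.0484 | F along -0.73 lat 1.10 z 1.04 | w 0.01
```

View pics/w4.png

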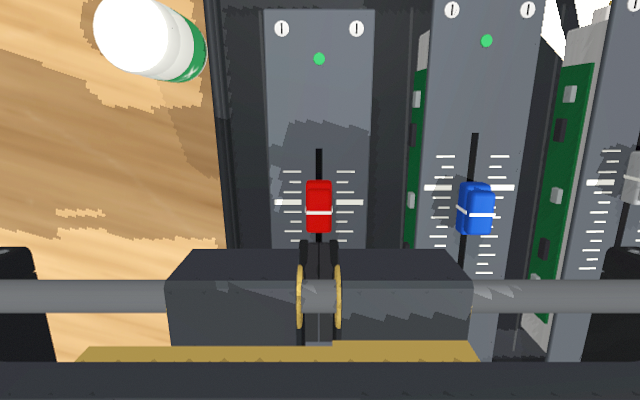

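The wrist view shows the fingertips at (320,240), just below the cap (318,206) and in line with it. Now the gentle upward push.

Call:
drive_effector(
  steps={"increments": [[0, 0.002, 0, 0, 0, 0, 0], [0, 0.004, 0, 0, 0, 0, 0], [0, 0.006, 0, 0, 0, 0, 0], [0, 0.008, 0, 0, 0, 0, 0], [0, 0.010, 0, 0, 0, 0, 0], [0, 0.012, 0, 0, 0, 0, 0], [0, 0.012, 0, 0, 0, 0, 0]]},
  lines="1,2",
)

```text
time_s: 4.3
tcp_pos: [0.5021, -0.16, 0.048]
```

```bash
python3 - <<'E'
from h import *
for i in range(3): look(); status()
E
```

```text
cap top z 0.0594 blob [25.7 -0.5 59. ] n 1237 u 306 332 v 190 243 far [37.5 -0.5 59. ] near [12.4 -0.5 59. ]
line [22.2 -0.6 59. ] zero [array([14.8, 15.7]), array([ 14.8, -15.5])] green None
t 4.35 along -0.0009 lat -0.0005 z 0.0480 | F along -0.35 lat -0.17 z 0.02 | w 0.00
cap top z 0.0594 blob [25.7 -0.5 59. ] n 1236 u 306 332 v 190 243 far [37.5 -0.5 59. ] near [12.4 -0.5 59. ]
line [22.2 -0.6 59. ] zero [array([14.8, 15.7]), array([ 14.8, -15.5])] green None
t 4.40 along -0.0009 lat -0.0005 z 0.0480 | F along -0.47 lat -0.42 z 0.44 | w 0.00
cap top z 0.0595 blob [25.7 -0.5 59. ] n 1247 u 306 332 v 190 242 far [37.5 -0.5 59. ] near [12.9 -0.5 59. ]
line [22.3 -0.6 59. ] zero [array([14.7, 15.7]), array([ 14.7, -15.5])] green None
t 4.45 along -0.0009 lat -0.0005 z 0.0480 | F along 0.78 lat 0.49 z -0.28 | w 0.01
```

Call:
drive_effector(
  steps={"increments": [[0, 0.002, 0, 0, 0, 0, 0], [0, 0.0035, 0, 0, 0, 0, 0], [0, 0.005, 0, 0, 0, 0, 0], [0, 0.006, 0, 0, 0, 0, 0], [0, 0.0065, 0, 0, 0, 0, 0], [0, 0.007, 0, 0, 0, 0, 0], [0, 0.007, 0, 0, 0, 0, 0]]},
  lines="1,2",
)

```text
time_s: 5.15
tcp_pos: [0.5086, -0.1579, 0.048]
```

```bash
cat >> h.py <<'E'
def force(n=10):
    f=[];
    for i in range(n): eyes.capture("wrist"); f.append(np.array(sensors.sense()["wrist_force"])@AX)
    print("mean F along %.2f +- %.2f"%(np.mean(f),np.std(f)/n**.5))
E
python3 - <<'E'
from h import *
for i in range(2): look()
force(); status()
E
```

```text
cap top z 0.0595 blob [32.6 -0.5 59. ] n 1240 u 306 332 v 190 242 far [44.3 -0.5 59. ] near [19.7 -0.5 59. ]
line [28.9 -0.6 59. ] zero [array([15. , 15.4]), array([ 15.3, -15.7])] green None
cap top z 0.0595 blob [32.6 -0.5 59. ] n 1238 u 306 332 v 190 242 far [44.3 -0.5 59. ] near [19.7 -0.5 59. ]
line [28.9 -0.6 59. ] zero [array([15. , 15.4]), array([ 15.1, -15.7])] green None
mean F along -0.44 +- 0.11
t 5.75 along 0.0059 lat -0.0004 z 0.0481 | F along -0.50 lat -0.97 z -0.85 | w 0.01
```

Call:
drive_effector(
  steps={"increments": [[0, 0.0003, 0, 0, 0, 0, 0], [0, 0.0006, 0, 0, 0, 0, 0], [0, 0.0009, 0, 0, 0, 0, 0], [0, 0.0009, 0, 0, 0, 0, 0]]},
  lines="1,2",
)

```text
time_s: 6.15
tcp_pos: [0.5094, -0.1577, 0.048]
```

```bash
python3 - <<'E'
from h import *
for i in range(2): look()
force(12); status()
E
```

```text
cap top z 0.0595 blob [33.4 -0.5 59. ] n 1238 u 306 332 v 190 242 far [45.2 -0.5 59. ] near [20.5 -0.5 59. ]
line [29.7 -0.6 59. ] zero [array([14.9, 15.4]), array([ 15.1, -15.7])] green None
cap top z 0.0595 blob [33.4 -0.5 59. ] n 1239 u 306 332 v 190 242 far [45.2 -0.5 59. ] near [20.5 -0.5 59. ]
line [29.7 -0.6 59. ] zero [array([14.9, 15.4]), array([ 15.1, -15.7])] green None
mean F along -0.91 +- 0.13
t 6.85 along 0.0068 lat -0.0004 z 0.0481 | F along -1.82 lat -0.39 z 0.28 | w 0.00
```

Call:
drive_effector(
  steps={"increments": [[0, 0.0003, 0, 0, 0, 0, 0], [0, 0.0006, 0, 0, 0, 0, 0], [0, 0.0006, 0, 0, 0, 0, 0]]},
  lines="1,2",
)

```text
time_s: 7.15
tcp_pos: [0.51, -0.1574, 0.048]
```

```bash
python3 - <<'E'
from h import *
look()
force(12); status()
E
```

```text
cap top z 0.0595 blob [34.1 -0.5 59. ] n 1238 u 306 332 v 190 242 far [45.8 -0.5 59. ] near [21.2 -0.5 59. ]
line [30.4 -0.6 59. ] zero [array([15.8, 15.4]), array([ 15.8, -15.7])] green None
mean F along -0.76 +- 0.19
t 7.80 along 0.0074 lat -0.0005 z 0.0481 | F along -0.17 lat -0.36 z 0.25 | w 0.01
```

```bash
cat >> h.py <<'E'
def green(c):
    q=[*C,0]+.0816*AX; q[2]=.042; a,b=[int(round(t)) for t in pix(c,q)]
    w=cv2.cvtColor(c["pixels"][b-14:b+15,a-14:a+15],cv2.COLOR_RGB2HSV).astype(float); k=w[...,1]*((w[...,0]>40)&(w[...,0]<90)&(w[...,1]>90))
    V,U=np.mgrid[b-14:b+15,a-14:a+15]; print("green",al(world(c,(U*k).sum()/k.sum(),(V*k).sum()/k.sum(),.042)))
E
python3 - <<'E'
from h import *
c=dict(np.load("wrist2.npz")); green(c)
c=look("pics/w5.png"); green(c)
E
```

```text
green [81.6 -0.5 42. ]
cap top z 0.0594 blob [34.1 -0.5 59. ] n 1221 u 306 332 v 190 242 far [45.8 -0.5 59. ] near [21.2 -0.5 59. ]
line [30.4 -0.6 59. ] zero [array([15.8, 15.4]), array([ 15.8, -15.7])] green None
green [81.3 -0.5 42. ]
```

View pics/w5.png

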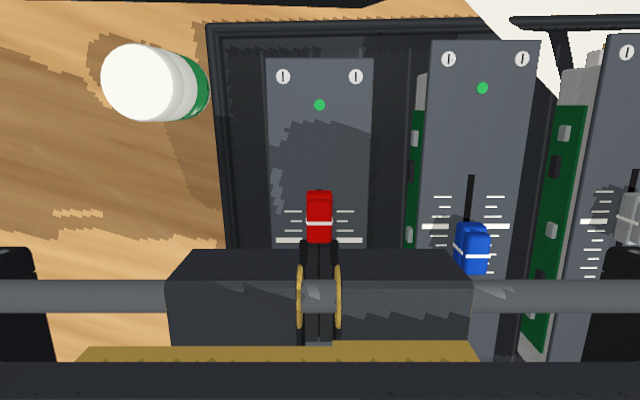

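The fingers hold the cap at (319,215), and the module hasn't moved: the green light is still at 81.3 mm. I'll continue in half-millimetre steps and watch the light and the force.

Call:
drive_effector(
  steps={"increments": [[0, 0.0003, 0, 0, 0, 0, 0], [0, 0.0005, 0, 0, 0, 0, 0], [0, 0.0005, 0, 0, 0, 0, 0]]},
  lines="1,2",
)

```text
time_s: 8.15
tcp_pos: [0.5105, -0.1573, 0.0481]
```

```bash
python3 - <<'E'
from h import *
c=look(); green(c)
force(12); status()
E
```

```text
cap top z 0.0595 blob [34.5 -0.5 59. ] n 1238 u 306 332 v 190 242 far [46.2 -0.5 59. ] near [21.6 -0.5 59. ]
line [30.8 -0.6 59. ] zero [array([15.9, 15.4]), array([ 16. , -15.7])] green None
green [81.3 -0.5 42. ]
mean F along -1.21 +- 0.15
t 8.80 along 0.0079 lat -0.0004 z 0.0481 | F along -1.17 lat -0.06 z 0.12 | w 0.00
```

Call:
drive_effector(
  steps={"increments": [[0, 0.0003, 0, 0, 0, 0, 0], [0, 0.0005, 0, 0, 0, 0, 0], [0, 0.0005, 0, 0, 0, 0, 0]]},
  lines="1,2",
)

```text
time_s: 9.1
tcp_pos: [0.5106, -0.1573, 0.048]
```

```bash
python3 - <<'E'
from h import *
c=look(); green(c)
force(12); status()
E
```

```text
cap top z 0.0595 blob [34.6 -0.5 59. ] n 1264 u 306 332 v 190 243 far [46.5 -0.5 59. ] near [21.4 -0.5 59. ]
line [30.9 -0.6 59. ] zero [array([15.8, 15.5]), array([ 15.9, -15.7])] green None
green [81.3 -0.5 42. ]
mean F along -2.52 +- 0.13
t 9.75 along 0.0082 lat -0.0004 z 0.0480 | F along -2.88 lat 0.85 z 0.21 | w 0.01
```

The force rose to 2.5 N while the cap stopped advancing and the light stayed put, so this is the top stop, with the TCP at 8.1 mm. I'll back off, lift over and come down on the far side.

Call:
drive_effector(
  steps={"increments": [[0, -0.006, 0, 0, 0, 0, 0], [0, -0.012, 0, 0, 0, 0, 0], [0, -0.012, 0, -0.025, 0, 0, 0], [0, -0.012, 0, -0.045, 0, 0, 0], [0, 0.015, 0, -0.045, 0, 0, 0], [0, 0.045, 0, -0.045, 0, 0, 0], [0, 0.060, 0, -0.045, 0, 0, 0], [0, 0.060, 0, -0.045, 0, 0, 0]]},
  lines="1,2",
)

```text
time_s: 10.55
tcp_pos: [0.5703, -0.1384, 0.0932]
```

```bash
python3 - <<'E'
from h import *
status(); c=eyes.capture("wrist"); green(c); cv2.imwrite("pics/w6.png",c["pixels"][:,:,::-1]); print(al(c["world_from_camera"][:3,3]))
E
```

```text
t 10.55 along 0.0707 lat -0.0005 z 0.0932 | F along -0.34 lat 0.31 z 0.45 | w 0.00
green [80.6 -0.4 42. ]
[ 1.447e+02 -1.000e-01  2.566e+02]
```

Call:
drive_effector(
  steps={"increments": [[0, 0, 0, 0.02, 0, 0, 0], [0, 0, 0, 0.036, 0, 0, 0], [0, 0, 0, 0.045, 0, 0, 0], [0, -0.004, 0, 0.045, 0, 0, 0], [0, -0.008, 0, 0.045, 0, 0, 0], [0, -0.012, 0, 0.045, 0, 0, 0], [0, -0.014, 0, 0.045, 0, 0, 0], [0, -0.014, 0, 0.045, 0, 0, 0]]},
  lines="1,2",
)

```text
time_s: 11.4
tcp_pos: [0.5548, -0.1433, 0.0488]
```

Call:
drive_effector(
  steps={"increments": [[0, -0.003, 0, 0, 0, 0, 0], [0, -0.006, 0, 0, 0, 0, 0], [0, -0.009, 0, 0, 0, 0, 0], [0, -0.012, 0, 0, 0, 0, 0], [0, -0.015, 0, 0, 0, 0, 0], [0, -0.018, 0, 0, 0, 0, 0], [0, -0.020, 0, 0, 0, 0, 0], [0, -0.020, 0, 0, 0, 0, 0]]},
  lines="1,2",
)

```text
time_s: 12.2
tcp_pos: [0.5352, -0.1494, 0.048]
```

```bash
python3 - <<'E'
from h import *
c=eyes.capture("wrist"); green(c); cv2.imwrite("pics/w7.png",c["pixels"][:,:,::-1]); force(10); status()
E
```

```text
green [81.1 -0.5 42. ]
mean F along -0.12 +- 0.15
t 12.75 along 0.0343 lat -0.0004 z 0.0480 | F along 0.96 lat -0.58 z 0.04 | w 0.01
```

View pics/w7.png

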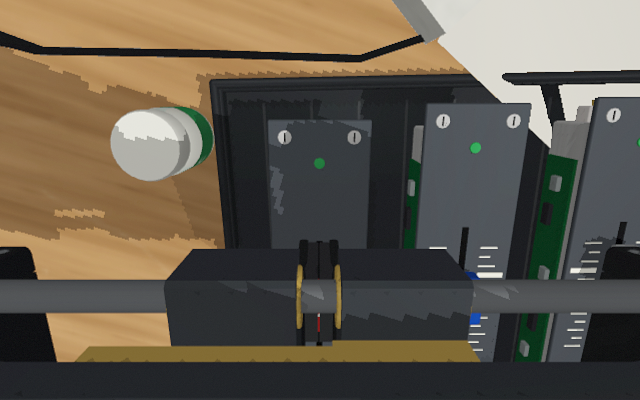

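The module hasn't moved (light 81.1 mm, unchanged within noise). A sliver of red cap shows behind the fingers at (319,323). Continuing down.

Call:
drive_effector(
  steps={"increments": [[0, -0.004, 0, 0, 0, 0, 0], [0, -0.008, 0, 0, 0, 0, 0], [0, -0.012, 0, 0, 0, 0, 0], [0, -0.016, 0, 0, 0, 0, 0], [0, -0.020, 0, 0, 0, 0, 0], [0, -0.024, 0, 0, 0, 0, 0], [0, -0.028, 0, 0, 0, 0, 0], [0, -0.032, 0, 0, 0, 0, 0]]},
  lines="1,2",
)

```text
time_s: 13.55
tcp_pos: [0.5049, -0.1591, 0.0481]
```

Call:
drive_effector(
  steps={"increments": [[0, -0.002, 0, 0, 0, 0, 0], [0, -0.004, 0, 0, 0, 0, 0], [0, -0.006, 0, 0, 0, 0, 0], [0, -0.007, 0, 0, 0, 0, 0], [0, -0.0075, 0, 0, 0, 0, 0], [0, -0.0075, 0, 0, 0, 0, 0]]},
  lines="1,2",
)

```text
time_s: 14.15
tcp_pos: [0.498, -0.1613, 0.0481]
```

```bash
python3 - <<'E'
from h import *
c=eyes.capture("wrist"); green(c); force(10); status()
E
```

```text
green [81.4 -0.5 42. ]
mean F along 0.64 +- 0.14
t 14.70 along -0.0051 lat -0.0005 z 0.0480 | F along 0.48 lat -0.34 z -0.95 | w 0.01
```

Call:
drive_effector(
  steps={"increments": [[0, -0.0005, 0, 0, 0, 0, 0], [0, -0.001, 0, 0, 0, 0, 0], [0, -0.0015, 0, 0, 0, 0, 0], [0, -0.002, 0, 0, 0, 0, 0], [0, -0.002, 0, 0, 0, 0, 0]]},
  lines="1,2",
)

```text
time_s: 15.2
tcp_pos: [0.497, -0.1617, 0.0482]
```

```bash
python3 - <<'E'
from h import *
c=eyes.capture("wrist"); green(c); force(12); status()
E
```

```text
green [81.4 -0.5 42. ]
mean F along 3.93 +- 0.15
t 15.85 along -0.0069 lat -0.0005 z 0.0482 | F along 4.23 lat 0.24 z -1.75 | w 0.00
```

That's the bottom stop: 3.9 N and no module movement. Next I check the key's height, back off and lift.

Call:
drive_effector(
  steps={"increments": [[0, 0.006, 0, 0, 0, 0, 0], [0, 0.012, 0, 0, 0, 0, 0], [0, 0.012, 0, -0.025, 0, 0, 0], [0, 0.012, 0, -0.045, 0, 0, 0], [0, -0.010, 0, -0.045, 0, 0, 0], [0, -0.040, 0, -0.045, 0, 0, 0], [0, -0.055, 0, -0.045, 0, 0, 0], [0, -0.055, 0, -0.045, 0, 0, 0]]},
  lines="1,2",
)

```text
time_s: 16.65
tcp_pos: [0.4414, -0.179, 0.0928]
```

```bash
python3 - <<'E'
from h import *
look(); c=look("pics/w8.png"); status(); green(c)
t=dict(np.load("top1.npz"))
for a in range(-95,-55,5):
    q=[*C,0]+a/1000*AX; q[2]=.042; print(a,round(world(t,*pix(t,q))[2],4),end='; ')
E
```

```text
cap top z 0.0596 blob [-26.9  -0.6  59. ] n 768 u 309 330 v 151 193 far [-15.   -0.6  59. ] near [-39.2  -0.6  59. ]
line [-29.1  -0.3  59. ] zero [array([14.9, 15.6]), array([ 14.7, -15.6])] green None
cap top z 0.0596 blob [-27.   -0.5  59. ] n 774 u 309 328 v 154 197 far [-14.8  -0.5  59. ] near [-39.7  -0.6  59. ]
line [-29.2  -0.3  59. ] zero [array([15.4, 15.7]), array([ 14.7, -15.6])] green None
t 16.75 along -0.0617 lat -0.0009 z 0.0932 | F along 0.10 lat -0.51 z -0.17 | w 0.01
green [nan nan nan]
-95 0.0435; -90 0.0427; -85 0.0435; -80 0.0441; -75 0.0392; -70 0.0432; -65 0.043; -60 0.0446; h.py:67: RuntimeWarning: invalid value encountered in scalar divide
  V,U=np.mgrid[b-14:b+15,a-14:a+15]; print("green",al(world(c,(U*k).sum()/k.sum(),(V*k).sum()/k.sum(),.042)))
```

View pics/w8.png

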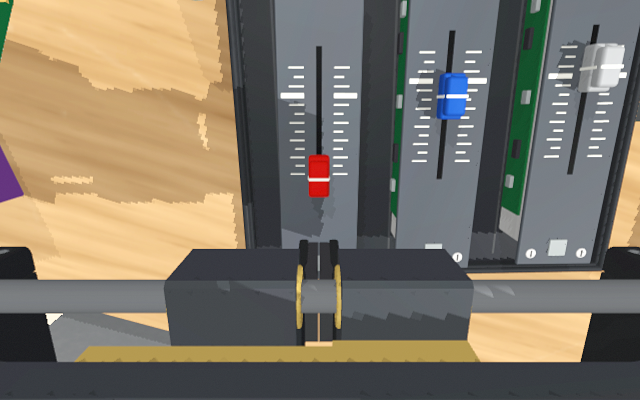

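The cap is at the bottom stop: its line at (319,180) reads -29.1 mm, against 30.9 at the top, exactly 60 mm of travel. With that +0.9 mm reading bias, the line must read 15.9 at zero, which puts the TCP at about -6.9 mm.

Call:
drive_effector(
  steps={"increments": [[0, 0, -0.0004, 0.02, 0, 0, 0], [0, 0, -0.0004, 0.036, 0, 0, 0], [0, 0, -0.0004, 0.045, 0, 0, 0], [0, 0.003, -0.0004, 0.045, 0, 0, 0], [0, 0.006, -0.0004, 0.045, 0, 0, 0], [0, 0.010, -0.0004, 0.045, 0, 0, 0], [0, 0.014, -0.0004, 0.045, 0, 0, 0], [0, 0.018, -0.0004, 0.045, 0, 0, 0]]},
  lines="1,2",
)

```text
time_s: 17.55
tcp_pos: [0.4612, -0.1728, 0.0485]
```

Call:
drive_effector(
  steps={"increments": [[0, 0.004, 0, 0, 0, 0, 0], [0, 0.008, 0, 0, 0, 0, 0], [0, 0.012, 0, 0, 0, 0, 0], [0, 0.016, 0, 0, 0, 0, 0], [0, 0.020, 0, 0, 0, 0, 0], [0, 0.024, 0, 0, 0, 0, 0], [0, 0.026, 0, 0, 0, 0, 0], [0, 0.026, 0, 0, 0, 0, 0]]},
  lines="1,2",
)

```text
time_s: 18.35
tcp_pos: [0.4861, -0.1647, 0.048]
```

```bash
python3 - <<'E'
from h import *
look(); c=look(); status(); green(c)
E
```

```text
cap top z 0.0595 blob [ 9.  -0.5 59. ] n 1251 u 307 333 v 189 242 far [21.3 -0.4 59. ] near [-3.8 -0.5 59. ]
line [ 5.7 -0.7 59. ] zero [array([14.9, 15.7]), array([ 14.9, -15.7])] green [80.9 -0.5 42. ]
cap top z 0.0595 blob [ 9.  -0.5 59. ] n 1254 u 307 333 v 189 242 far [21.2 -0.4 59. ] near [-3.9 -0.5 59. ]
line [ 5.6 -0.7 59. ] zero [array([14.6, 15.8]), array([ 14.5, -15.7])] green [81.  -0.5 42. ]
t 18.45 along -0.0177 lat -0.0001 z 0.0480 | F along -0.25 lat 0.23 z -0.38 | w 0.00
green [80.9 -0.5 42. ]
```

Call:
drive_effector(
  steps={"increments": [[0, 0.002, 0, 0, 0, 0, 0], [0, 0.004, 0, 0, 0, 0, 0], [0, 0.006, 0, 0, 0, 0, 0], [0, 0.008, 0, 0, 0, 0, 0], [0, 0.009, 0, 0, 0, 0, 0], [0, 0.0096, 0, 0, 0, 0, 0], [0, 0.0096, 0, 0, 0, 0, 0], [0, 0.0096, 0, 0, 0, 0, 0]]},
  lines="1,2",
)

```text
time_s: 19.25
tcp_pos: [0.4948, -0.1619, 0.048]
```

```bash
python3 - <<'E'
from h import *
look(); c=look(); status(); green(c)
E
```

```text
cap top z 0.0595 blob [18.1 -0.5 59. ] n 1236 u 307 333 v 190 243 far [30.  -0.5 59. ] near [ 4.8 -0.6 59. ]
line [14.6 -0.6 59. ] zero [array([14.7, 15.5]), array([ 14.7, -15.4])] green [80.9 -0.5 42. ]
cap top z 0.0595 blob [18.1 -0.5 59. ] n 1236 u 307 333 v 190 243 far [30.  -0.5 59. ] near [ 4.8 -0.5 59. ]
line [14.6 -0.6 59. ] zero [array([14.7, 15.5]), array([ 14.7, -15.4])] green [80.9 -0.5 42. ]
t 19.35 along -0.0084 lat -0.0000 z 0.0481 | F along 0.04 lat 1.26 z -0.86 | w 0.00
green [80.9 -0.5 42. ]
```

Call:
drive_effector(
  steps={"increments": [[0, 0.0004, 0, 0, 0, 0, 0], [0, 0.0008, 0, 0, 0, 0, 0], [0, 0.0011, 0, 0, 0, 0, 0], [0, 0.0011, 0, 0, 0, 0, 0], [0, 0.0011, 0, 0, 0, 0, 0]]},
  lines="1,2",
)

```text
time_s: 19.85
tcp_pos: [0.4957, -0.1616, 0.048]
```

```bash
python3 - <<'E'
from h import *
c=look(); status()
E
```

```text
cap top z 0.0595 blob [19.  -0.5 59. ] n 1250 u 307 333 v 190 243 far [30.9 -0.5 59. ] near [ 5.8 -0.6 59. ]
line [15.5 -0.6 59. ] zero [array([14.5, 15.5]), array([ 14.6, -15.5])] green [80.9 -0.5 42. ]
t 19.90 along -0.0074 lat -0.0000 z 0.0480 | F along -1.38 lat -0.56 z 0.78 | w 0.00
```

Call:
drive_effector(
  steps={"increments": [[0, -0.005, 0, 0, 0, 0, 0], [0, -0.012, 0, 0, 0, 0, 0], [0, -0.021, 0, 0, 0, 0, 0], [0, -0.0265, 0, -0.02, 0, 0, 0], [0, -0.0265, 0, -0.0435, 0, 0, 0], [0, -0.0265, 0, -0.0435, 0, 0, 0], [0, -0.0265, 0, -0.0435, 0, 0, 0]]},
  lines="1,2",
)

```text
time_s: 20.6
tcp_pos: [0.4702, -0.1698, 0.0919]
```

```bash
python3 - <<'E'
from h import *
look(); c=look("pics/w9.png"); status(); green(c)
im=cv2.imread("pics/w9.png")[80:230,230:410]; cv2.imwrite("pics/w9c.png",cv2.resize(im,None,fx=4,fy=4,interpolation=cv2.INTER_CUBIC)[:600])
E
```

```text
cap top z 0.0596 blob [17.1 -0.3 59. ] n 857 u 309 330 v 126 169 far [28.8 -0.3 59. ] near [ 5.1 -0.4 59. ]
line [15.7 -0.3 59. ] zero [array([14.7, 15.6]), array([ 14.7, -15.6])] green [80.9 -0.5 42. ]
cap top z 0.0595 blob [17.  -0.5 59. ] n 835 u 310 330 v 125 169 far [28.9 -0.5 59. ] near [ 4.7 -0.5 59. ]
line [15.8 -0.6 59. ] zero [array([14.9, 15.2]), array([ 15. , -15.3])] green [81.  -0.5 42. ]
t 20.70 along -0.0348 lat 0.0002 z 0.0909 | F along 0.62 lat 0.82 z 0.07 | w 0.01
green [81.1 -0.5 42. ]
```

View pics/w9c.png

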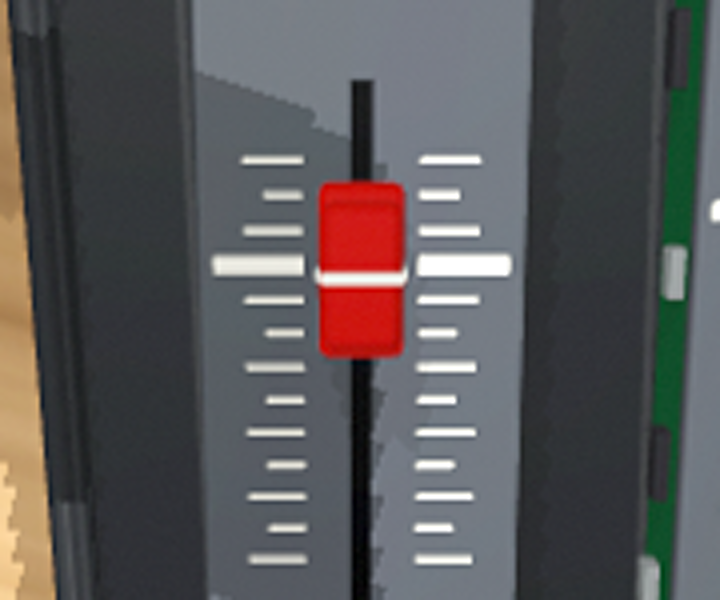

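The cap's line is at (361,276) in the crop and the zero mark at v≈265. Most of that gap is parallax: the bias-corrected readings agree to about 0.1–0.2 mm. I'll take the hand clear and do a final numeric check with the top camera.

Call:
drive_effector(
  steps={"increments": [[0, 0, -0.02, -0.04, 0, 0, 0], [0, 0, -0.06, -0.07, 0, 0, 0], [0, 0, -0.105, -0.09, 0, 0, 0], [0, 0, -0.15, -0.10, 0, 0, 0], [0, 0, -0.20, -0.10, 0, 0, 0], [0, 0, -0.24, -0.10, 0, 0, 0], [0, 0, -0.25, -0.10, 0, 0, 0], [0, 0, -0.25, -0.10, 0, 0, 0]]},
  lines="1,2",
)

```text
time_s: 21.5
tcp_pos: [0.3938, 0.0694, 0.191]
```

```bash
python3 - <<'E'
from h import *
a=dict(np.load("top1.npz")); b=eyes.capture("top"); status()
for c in(a,b):
    u,v=red_blob(c,(310,195,350,240)); print("red",len(u),al(world(c,u.mean(),v.mean(),.059)))
V,U=np.mgrid[165:290,285:365]
P=np.array([world(b,x,y) for x,y in zip(U.ravel(),V.ravel())]); m=(abs(P[:,2]-.042)<.008).reshape(V.shape).astype(np.uint8)
n,l,st,ce=cv2.connectedComponentsWithStats(m)
i=1+np.argmax(st[1:,4]); print(cv2.minAreaRect(np.float32(P[(l==i).ravel()][:,:2]*1000)))
d=cv2.absdiff(a["pixels"],b["pixels"]).max(2)[130:300,330:470]; print("changed px on blue/grey side",(d>60).sum())
E
```

```text
t 21.55 along -0.0345 lat 0.2501 z 0.1910 | F along -0.21 lat -0.12 z 0.39 | w 0.01
red 66 [12.7  1.1 59. ]
red 63 [12.2  1.1 59. ]
((502.07708740234375, -159.48773193359375), (199.57119750976562, 48.13775634765625), 17.646385192871094)
changed px on blue/grey side 8
```

```bash
python3 -c "
from station import workorder
print(workorder.finish_job())"
```

```text
the job is handed in; nothing more can be done
None
```

I pushed the red fader to its top stop, back to its bottom stop, and left its line within about 0.2 mm of the zero mark. The module moved by less than 1 mm, the blue and grey faders were not touched, and the hand was clear when I handed the job in at about 21.6 s.

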